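# Fit the wide funnel to the jar-filling stand

## Task

Take the wide-spouted steel funnel from its rack and slide it into the slotted holder of the jar-filling stand, its collar between the slotted plate and the cover plate, until it bottoms in the end of the slot. Then swing the keeper fully shut across the mouth of the slot so that the funnel cannot slide out. The holder is clamped at whatever height suits the jar and is thin sheet: find it by feel, never force anything, and leave the other funnel, the jar under the holder and the other stock where they are.

Things in the scene. Friction and masses are not known exactly. Their poses are not given: they have to be found in the camera images.
- wide_funnel_mid (a point): Wide-spouted steel funnel, 106 mm tall, 145 to 250 g, hanging upright in the rack. Point on its axis half-way up, z up. Below the point: neck 32 mm dia from 3 to 12 mm; collar (flange) 60 mm dia from 12 to 17 mm; groove 32 mm dia from 17 to 29 mm; spout sleeve 40 mm dia from 29 to 53 mm. Above: straight bowl to grip, 62 mm dia, from 13 mm up to the rim at 53 mm (rim 64 mm dia).
- narrow_funnel_mid (a point): Narrow-spouted steel funnel in the rack's other hole: same collar and height, but its spout is only 26 mm and its bowl 50 mm in diameter. Not wanted, stays where it is. Point on its axis half-way up.
- rack: Steel funnel rack fixed to the bench, 90 x 200 mm, top 55 mm above the bench, with two 50 mm holes at y = -50 and +50 mm; the funnels hang in them by their collars, either in either hole. Origin on the bench under its middle.
- stand: Foot of the fixed steel jar-filling stand; its origin is on the bench straight under the seat: the axis of a funnel that is fully home stands over it. x points into the slot (open towards -x), z up. Its two columns (at x = 70, y = -42 and 42 mm, 205 mm high) carry the funnel holder (slotted plate, cover, keeper), clamped at a height set by hand. That height is not measured.
- slot_mouth (a point): Point on the bench under the front edge of the level slotted plate, on the slot's centre line, 80 mm before the seat. Plate 120 mm wide, 6 mm thick, its top somewhere between 138 and 178 mm above the bench: feel for it. Slot 60 mm wide at this front edge, narrowing evenly to 34.5 mm at 45 mm before the seat, then straight; it ends 16 mm behind the seat, where it stops the funnel's groove.
- cover_front (a point): Point on the bench under the front of the cover plate's lip, on the slot's centre line, 36 mm before the seat. The cover lies 7 mm above the slotted plate (the 5 mm collar goes between), is 4 mm thick and 92 mm wide, with a 36 mm slot; its lip is turned up 2 mm. Before it the slotted plate is open above, save for the keeper. A home funnel's collar lies on the slotted plate.
- keeper_pivot (a point): Point on the bench under the keeper's pivot (39 mm before the seat, 48 mm to its right). Keeper: steel bar 12 mm wide, 105 mm long, 1.5 to 7 mm above the slotted plate, with an upright black knob, 14 mm dia, from 7 to 36 mm above that plate, 62 mm from the pivot: seen from the seat at x -75, y +2 mm when shut and x -74, y -99 mm at joint value 0.
- keeper (a joint): Swing keeper on the slotted plate: 0 wide open, pointing out to the front and 0.35 rad to the right; 1.92 rad shut at a hard stop, its bar across the slot mouth. It grows turning clockwise seen from above, stays where it is left (drag 0.06 N m) and starts between 0 and 0.35. It cannot shut unless the funnel is home: its bar then passes 3 mm before the collar.
- jar: Open glass jar, 64 mm dia, 60 mm tall, on the stand's scale right under the seat, its rim 88 mm above the bench, 14 mm or more below the spout of a home funnel. Origin at its underside. Stays.
- tin_a: Food tin, 74 mm dia, 110 mm tall, a bystander at the back. Origin at its underside.
- tin_b: Food tin, 74 mm dia, 110 mm tall, a bystander right of the stand. Origin at its underside.
- tin_c: Low food tin, 66 mm dia, 60 mm tall, a bystander in front. Origin at its underside.
- lidded_jar: Glass jar with a metal lid, 72 mm dia, 110 mm tall, a bystander at the right. Origin at its underside.
- scoop: Aluminium hand scoop with a white handle, 185 mm long, lying front left, a bystander. Origin under the middle of its pan.
- carton: Small carton, 70 x 100 x 120 mm tall, a bystander at the back left. Origin at its underside.
Not all that is in view belongs to the job. Leave any blue or purple look-alike of the part that bears wide_funnel_mid alone. What is shaped like the stand but green is not meant.

How it is judged (in metres and radians):
On the way, in this order (a step that is already met when the one before it is completed fails the run):
1. the wide funnel is fully home in the slot, its collar between the plates, with the keeper still open (x of wide_funnel_mid in the frame of stand between -0.0025 and 0.0025 m and y of wide_funnel_mid in the frame of stand between -0.003 and 0.003 m and z of wide_funnel_mid in the frame of stand between 0.15 and 0.1985 m and angle between wide_funnel_mid's own z axis and vertical below 0.07 rad and value of joint keeper below 1 rad), for 0.2 s.
2. the keeper is shut behind the funnel's collar (x of wide_funnel_mid in the frame of stand between -0.0025 and 0.0025 m and y of wide_funnel_mid in the frame of stand between -0.003 and 0.003 m and z of wide_funnel_mid in the frame of stand between 0.15 and 0.1985 m and angle between wide_funnel_mid's own z axis and vertical below 0.07 rad and value of joint keeper above 1.86 rad), for 0.2 s.
At the end, for the whole second after the job is handed in: The wide funnel stands at rest and upright (within 4 degrees) in the holder, its axis within 2.5 mm of the seat along the slot and 3 mm across it, its collar between the slotted plate and the cover plate, and the keeper is shut to within 0.06 rad of its stop (all of step 2 and linear speed of wide_funnel below 0.01 m/s and velocity of joint keeper below 0.05 rad/s); the robot touches nothing.
It fails at once if the funnel was forced against the holder or keeper (over 20 N) (contact force between wide_funnel and holder above 20 N).
It fails at once if the robot pushed on the holder or its keeper with over 20 N (contact force between any of the arm, the fingers and holder above 20 N).
It fails at once if the narrow funnel was moved out of its place (distance of narrow_funnel_mid from where it was at the start of the episode above 0.02 m).
It fails at once if the jar under the holder was shifted (distance of jar from where it was at the start of the episode above 0.012 m).
It fails at once if other stock was pushed about (distance of any of tin_a, tin_b, tin_c, lidded_jar, scoop, carton from where it was at the start of the episode above 0.025 m).
It also fails if it takes over 72 s, if anything falls off the work surface, if the arm or the gripper's body presses on something with over 40 N, if the wrist force passes 120 N, or if a joint passes its speed limit or range.

## Robot

A 6-joint arm with a two-finger parallel gripper is mounted at the origin on the work surface. World frame = base frame: x ahead of the robot, y to its left, z up, the work surface at z = 0. Lengths are in m, angles in degrees, forces in N, time in s.
With the tool pointing down it reaches from about 0.375 to 0.9 m from the base axis. Payload 3.1 kg.
Tool frame: the origin (TCP) lies on the front face of the gripper's body, between the roots of the fingers; the fingertips stand 70 mm ahead of it and the grasp point (between the pads) lies 51 mm ahead of it (bot.tip_extent is the distance from the TCP to the fingertips, in m); z points along the fingers, x is the direction in which the jaws open and shut, and the axes are right-handed (so a half turn about z gives the same grasp; the last joint's range is limited). The gripper opens to 87 mm and grips with 3 to 60 N. Pads are 19 mm wide; open, the fingers measure 117 mm over their backs; the gripper's body (75 mm by 190 mm) begins 51 mm behind the grasp point.
Start: joints at [-82.477, 30.224, 82.088, -0, 67.689, -10.227], TCP at [0.191, -0.595, 0.292] pointing down, gripper open.
Joint ranges: [-176.69, 176.69], [-43.24, 126.21], [12.49, 139.97], [-82, 262], [0, 151.66], [-163.58, 163.58]. Speed limits (degrees/s): [159.86, 159.86, 180, 180, 180, 180].

## Interface

Orientations are given as a 3x3 rotation matrix whose columns are the frame's x, y, z axes.
In Python, from rig import bot, viewer, ticket gives the robot as it stands. The module is installed in compiled form; this text tells all that it offers.
- The arm moves only by the tool arm_command, never from a script. Its argument "targets" is a list of rows, each an object with "rot": the turn, a rotation vector about the tool's x, y, z in degrees, a list of three; "offset": the shift along the tool's x, y, z in cm, a list of three; "gripper": the closure, from 0 (fully open) to 1 (shut). A call has 1 to 8 rows; each row is the pose to reach, as a shift and turn from the pose commanded when the call began, along the tool's axes at that moment; what a row does not reach only later rows make up. A row lasts 1/10 s, in which the tool goes at most 50 mm and 8.59 degrees, less where a joint would pass 70% of its speed; a pose out of reach is approached as far as the arm can. A call with a gripper value outside its range is refused whole. The fingers move at their own pace and stop on an object; the grip force is fixed at half the most. Time passes only in rows, so rows that repeat a pose let the fingers close. It gives the time, the measured TCP pose, the force and the opening at its end, in the units of the state.
- bot.read_state(): the state, without advancing time (a new reading comes with each control period).
- viewer.capture(name): name is "scene" or "top" or "wrist"; returns a dict with "frame" (384x512x3 uint8, red, green, blue), "fx", "fy", "cx", "cy" (pixels), "D" ([k1, k2, p1, p2, k3] as OpenCV has them; the pictures are not rectified), "view" (4x4, takes a point from world to camera coordinates). Camera axes: x right, y down, z forward; pixel columns grow to the right and rows downward; lengths in m; the calibration is good to about 2 mm. A picture is of the moment at which its call begins. There is no depth.
- ticket.hand_in(): hands the job in, once; it reports no verdict.
The state is a dict: "time_s": time; "joint_positions": joint angles; "qvel": joint speeds; "tau": joint torques, N m; "position": TCP position; "tcp_rot": TCP orientation; "force": force on the tool from outside, world axes, zero at the start; "moment": the same for the moment, N m; "opening": opening from 0.0 (shut) to 1.0 (fully open).
Only numpy, scipy, OpenCV 4.12 (cv2) and the standard library are available. Lean on these libraries where they do the work, as an engineer would, in place of code of your own. Each camera call takes 0.05 s, during which the arm holds its last target. There are 200 camera calls.

## Working session

There is one attempt and no reset: what is moved stays moved. The work goes in short steps, Python scripts to look and compute and a tool call to move; the robot and the scene stay as the last step left them, time stands still between calls to the robot, and variables do not carry over. Pictures are saved under pics/ and viewed, about 8 in all and at most 12, crops included, and the job is handed in when it is done.

Besides the shell and the picture viewer there is one more tool, called after "Emit:" by a JSON object that holds its "method" and its "body". arm_command: Moves the arm, as the interface text tells. Its arguments: {"type":"object","properties":{"targets":{"type":"array"}},"required":["targets"]}

```bash
mkdir -p pics
cat > h.py <<'E'
import numpy as np, cv2
from rig import bot, viewer, ticket
def cap(n,save=None):
    c=viewer.capture(n)
    if save: cv2.imwrite(f'pics/{save}.png',cv2.cvtColor(c['frame'],cv2.COLOR_RGB2BGR))
    c['K']=np.array([[c['fx'],0,c['cx']],[0,c['fy'],c['cy']],[0,0,1.]]);c['D']=np.array(c['D'],float);c['view']=np.array(c['view'])
    return c
def ray(c,uv):
    p=cv2.undistortPoints(np.array([[uv]],float),c['K'],c['D'])[0,0]
    R,t=c['view'][:3,:3],c['view'][:3,3]
    return -R.T@t, R.T@np.array([p[0],p[1],1.])
def onz(c,uv,z):
    o,d=ray(c,uv); return o+d*(z-o[2])/d[2]
def proj(c,P):
    R,t=c['view'][:3,:3],c['view'][:3,3]
    return cv2.projectPoints(np.array(P,float).reshape(-1,1,3),cv2.Rodrigues(R)[0],t,c['K'],c['D'])[0][:,0]
E
python3 - <<'E'
from h import *
import pickle
s=bot.read_state();print(s)
a=cap('scene','scene0');b=cap('top','top0');w=cap('wrist')
pickle.dump((a,b),open('c.pkl','wb'))
for c in(a,b,w):print(np.round(c['view'],3).tolist(),c['fx'],c['D'])
E
```

```text
{'time_s': 0.0, 'joint_positions': array([-8.24776034e+01,  3.02799099e+01,  8.21582695e+01, -2.87028977e-04,
        6.76874482e+01, -1.02268522e+01]), 'qvel': array([-0.07444223,  0.00644129,  0.04297404, -0.00814   ,  0.04275013,
       -0.02730932]), 'tau': array([-1.22640788e-03, -4.40045822e+01, -1.76595390e+01,  6.31626975e-02,
        5.81901788e-02, -1.58884841e-04]), 'position': array([ 0.19048514, -0.59464251,  0.29125088]), 'tcp_rot': array([[ 3.04853314e-01, -9.52399271e-01, -2.91637895e-04],
       [-9.52396870e-01, -3.04853211e-01,  2.17313699e-03],
       [-2.15860084e-03, -3.84732995e-04, -9.99997596e-01]]), 'force': array([ 0.40439207, -0.62935412, -0.56882557]), 'moment': array([ 0.01768355,  0.01921633, -0.01635297]), 'opening': 1.0000516974037563}
[[-0.502, 0.865, -0.0, 0.313], [0.629, 0.364, -0.687, -0.228], [-0.594, -0.345, -0.727, 1.484], [0.0, 0.0, 0.0, 1.0]] 387.30755841531186 [-0.06797023  0.          0.          0.          0.        ]
[[0.019, -1.0, 0.004, -0.064], [-0.996, -0.019, -0.083, 0.537], [0.083, -0.002, -0.997, 1.212], [0.0, 0.0, 0.0, 1.0]] 350.05780180506 [-0.09121622  0.          0.          0.          0.        ]
[[0.305, -0.952, -0.001, -0.625], [-0.91, -0.292, 0.293, -0.036], [-0.279, -0.089, -0.956, 0.392], [0.0, 0.0, 0.0, 1.0]] 311.90413611623245 [-0.08591215  0.          0.          0.          0.        ]
```

View pics/top0.png

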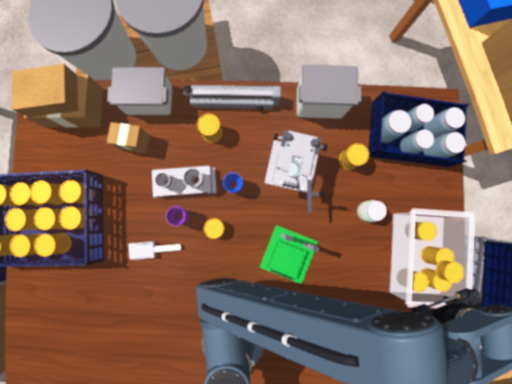

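View pics/scene0.png

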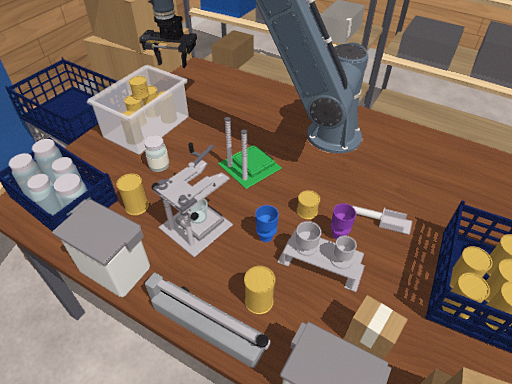

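The top view shows the rack at (184,182), with the larger funnel at (194,180) and the smaller at (163,181). The grey stand is at (293,165) with its keeper near (310,195), and the green decoy is at (290,253). I'll zoom in on the two working areas.

Run:
```python
from h import *
import pickle
a,b=pickle.load(open('c.pkl','rb'))
def crop(c,x,y,w,h,s):
    return cv2.resize(c['frame'][y:y+h,x:x+w],None,fx=s,fy=s,interpolation=cv2.INTER_CUBIC)
A=crop(b,260,120,66,95,5)[:300*2]; B=crop(b,145,155,90,50,5)
C=crop(a,155,135,85,120,4)
im=np.zeros((600,800,3),np.uint8)
im[:475,:330]=A; im[:480,340:680]=C
im2=crop(b,145,155,90,50,5)
cv2.imwrite('pics/z.png',im[...,::-1])
for n,uv,z in[('wide rim',(194,179),.55e-1+.017+.053),('narrow',(163,181),.125),('rack',(184,182),.055)]:print(n,onz(b,uv,z).round(4))
```

```text
wide rim [0.5621 0.1324 0.125 ]
narrow [0.5537 0.2336 0.125 ]
rack [0.5589 0.1781 0.055 ]
```

View pics/z.png

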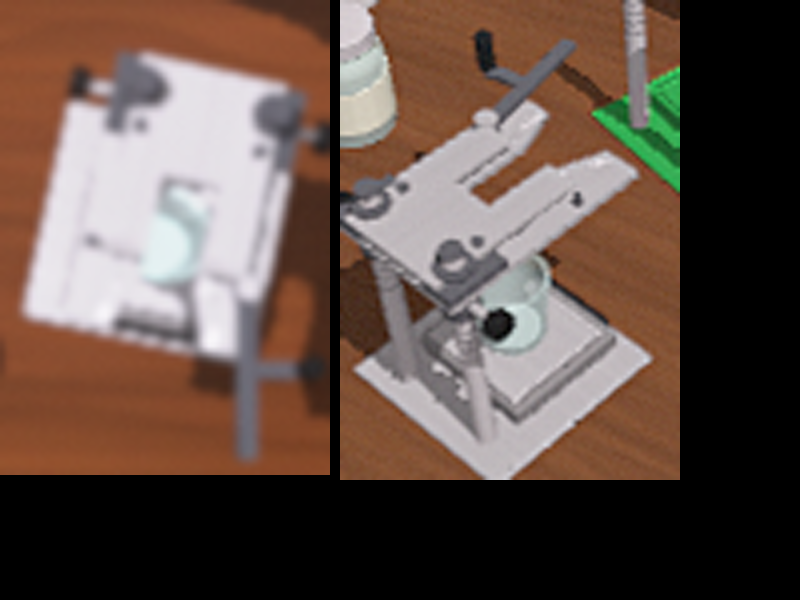

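The crop shows the seat region around px (296,168), the slot opening towards the robot, and the keeper pointing out front-right with its knob at px (322,194). Next I'll get a rough stand pose, then go for a close look with the wrist camera.

```bash
cat >> h.py <<'E'
from scipy.spatial.transform import Rotation as Rn
def plan(p,yaw):
    "offset cm and rot deg in tool axes to TCP p, tool down, jaw x axis at world yaw (deg)"
    s=bot.read_state();R=np.array(s['tcp_rot']);y=np.radians(yaw)
    T=np.array([[np.cos(y),np.sin(y),0],[np.sin(y),-np.cos(y),0],[0,0,-1]])
    print('offset',(R.T@(np.array(p)-s['position'])*100).round(2),'rot',np.degrees(Rn.from_matrix(R.T@T).as_rotvec()).round(2))
E
python3 - <<'E'
from h import *
import pickle
a,b=pickle.load(open('c.pkl','rb'))
f=lambda x,y:(260+x/5,120+y/5)
for n,uv,z in[('jar',f(180,240),.088),('base L front',f(25,312),.0),('base back L',f(75,80),.0),('cover slot end',f(187,188),.17),('pivot',f(247,300),.165),('tip',f(247,455),.165),('knob',f(315,370),.19)]:print(n,onz(b,uv,z).round(4))
plan((.58,-.17,.36),0)
E
```

```text
jar [ 0.61   -0.2034  0.088 ]
base L front [ 0.5686 -0.1035  0.    ]
base back L [ 0.7396 -0.1375  0.    ]
cover slot end [ 0.6308 -0.1969  0.17  ]
pivot [ 0.5614 -0.2358  0.165 ]
tip [ 0.4643 -0.2364  0.165 ]
knob [ 0.5163 -0.2736  0.19  ]
offset [-28.6  -50.05  -6.79] rot [-7.000e-02  7.000e-02 -7.225e+01]
```

Emit:
{"method": "arm_command", "body": {"targets": [{"offset":[0,0,-5],"rot":[0,0,-8],"gripper":0},{"offset":[0,0,-8],"rot":[0,0,-16],"gripper":0},{"offset":[-27,-48.5,-8],"rot":[0,0,-61],"gripper":0},{"offset":[-27,-48.5,-8],"rot":[0,0,-61],"gripper":0},{"offset":[-27,-48.5,-8],"rot":[0,0,-61],"gripper":0},{"offset":[-27,-48.5,-8],"rot":[0,0,-61],"gripper":0},{"offset":[-27,-48.5,-8],"rot":[0,0,-61],"gripper":0},{"offset":[-27,-48.5,-8],"rot":[0,0,-61],"gripper":0}]}}

```text
time_s: 0.95
position: [0.3967, -0.3746, 0.3721]
tcp_rot: [[0.981, -0.192, -0.0], [-0.192, -0.981, 0.0], [-0.0, -0.0, -1.0]]
force: [0.4, 0.5, 0.4]
opening: 1.001
```

Run:
```python
from h import *
s=bot.read_state();print(s['position'],s['time_s'],s['joint_positions'].round(1));plan((.57,-.19,.37),-11)
```

```text
[ 0.39665723 -0.37456005  0.3721021 ] 0.95 [-55.1  19.1  87.7   0.   73.3 -44. ]
offset [ 13.46 -21.44   0.21] rot [-0.01  0.01 -0.08]
```

Emit:
{"method": "arm_command", "body": {"targets": [{"offset":[13.5,-21.4,0],"rot":[0,0,0],"gripper":0},{"offset":[13.5,-21.4,0],"rot":[0,0,0],"gripper":0},{"offset":[13.5,-21.4,0],"rot":[0,0,0],"gripper":0},{"offset":[13.5,-21.4,0],"rot":[0,0,0],"gripper":0},{"offset":[13.5,-21.4,0],"rot":[0,0,0],"gripper":0},{"offset":[13.5,-21.4,0],"rot":[0,0,0],"gripper":0},{"offset":[13.5,-21.4,0],"rot":[0,0,0],"gripper":0}]}}

```text
time_s: 1.65
position: [0.5703, -0.1915, 0.3717]
tcp_rot: [[0.981, -0.192, -0.001], [-0.192, -0.981, 0.0], [-0.001, 0.0, -1.0]]
force: [-0.9, -0.3, -0.0]
opening: 1.002
```

Run:
```python
from h import *
import pickle
c=cap('wrist');print(bot.read_state()['position'])
pickle.dump(c,open('w1.pkl','wb'))
cv2.imwrite('pics/w1.png',cv2.resize(c['frame'],(800,600),interpolation=cv2.INTER_CUBIC)[...,::-1])
```

```text
[ 0.56956321 -0.19261332  0.37171256]
```

View pics/w1.png

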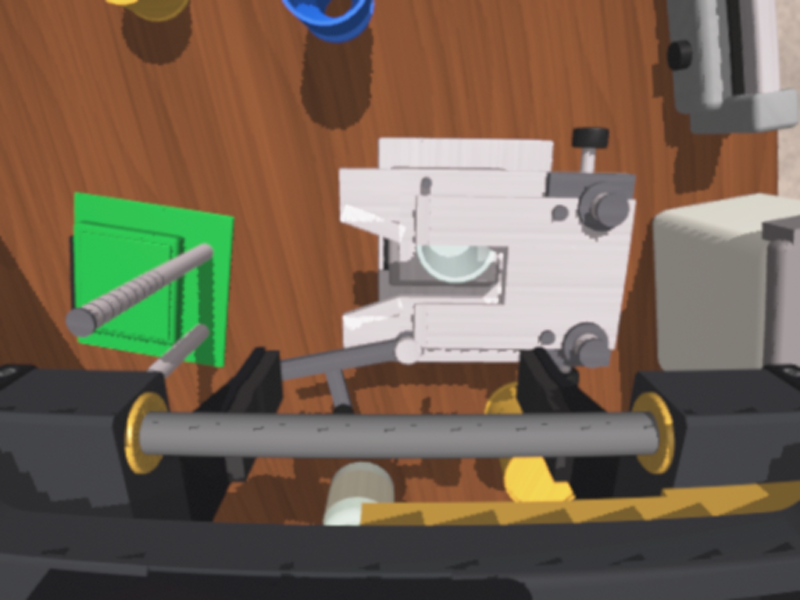

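The wrist view shows the stand squarely: yaw about -11°, slot mouth corners at (341,206) and (343,318) in the enlarged picture, lip at x≈415, slot end at x≈505 and pivot at (408,349). I'll take a second, shifted view for stereo.

Emit:
{"method": "arm_command", "body": {"targets": [{"offset":[0,-4,2],"rot":[0,0,0],"gripper":0},{"offset":[0,-7,3],"rot":[0,0,0],"gripper":0},{"offset":[0,-7,3],"rot":[0,0,0],"gripper":0},{"offset":[0,-7,3],"rot":[0,0,0],"gripper":0},{"offset":[0,-7,3],"rot":[0,0,0],"gripper":0}]}}

```text
time_s: 2.2
position: [0.5833, -0.1261, 0.3428]
tcp_rot: [[0.98, -0.197, 0.001], [-0.197, -0.98, -0.001], [0.001, 0.001, -1.0]]
force: [-0.3, -0.4, 0.6]
opening: 0.998
```

Run:
```python
from h import *
import pickle
c=cap('wrist');print(bot.read_state()['position'])
pickle.dump(c,open('w2.pkl','wb'))
w1=pickle.load(open('w1.pkl','rb'))
A=cv2.resize(w1['frame'][80:240,205:415],None,fx=3,fy=3,interpolation=cv2.INTER_CUBIC)
# where is the plate in view 2?
P=[onz(w1,(u/1.5625,v/1.5625),.16) for u,v in[(340,170),(632,362)]]
q=proj(c,P);print(q)
x0,y0=(q.min(0)-18).astype(int)
B=cv2.resize(c['frame'][y0:y0+200,x0:x0+266],None,fx=3,fy=3,interpolation=cv2.INTER_CUBIC)
print(x0,y0,B.shape)
cv2.imwrite('pics/w2z.png',B[...,::-1]);cv2.imwrite('pics/w1z.png',A[...,::-1])
```

```text
[ 0.58341404 -0.12612159  0.34294677]
[[215.5364836  184.35322957]
 [406.32736757 297.99531098]]
197 166 (600, 798, 3)
```

View pics/w2z.png

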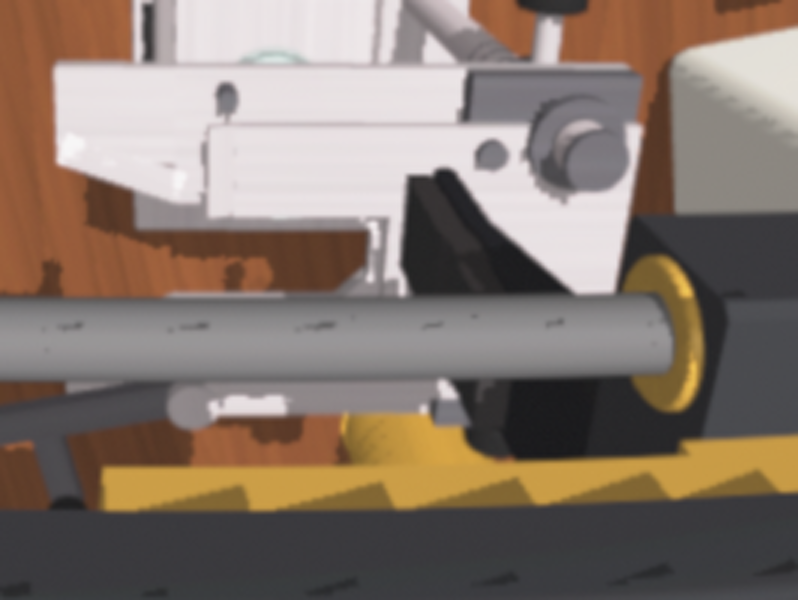

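View pics/w1z.png

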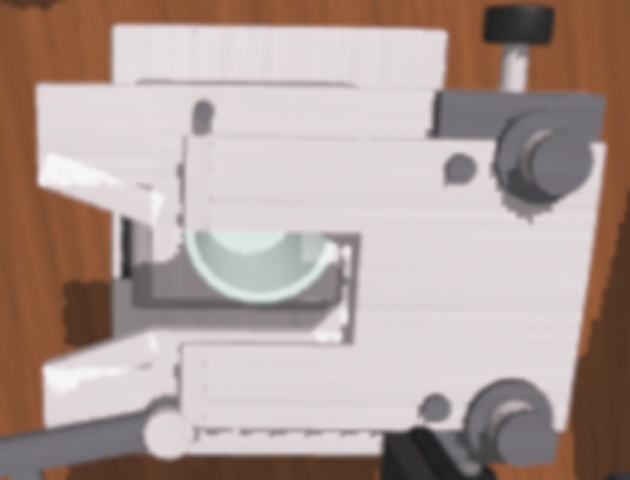

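Run:
```python
from h import *
import pickle
w1,w2=[pickle.load(open(f'w{i}.pkl','rb')) for i in(1,2)]
def tri(p,q):
    (o1,d1),(o2,d2)=ray(w1,p),ray(w2,q)
    st=np.linalg.lstsq(np.c_[d1,-d2],o2-o1,rcond=None)[0]
    a,b=o1+d1*st[0],o2+d2*st[1];return (a+b)/2,np.linalg.norm(a-b)*1e3
F={'plateFL':((37,85),(55,63)),'mouthL':((39,183),(57,165)),'covFL':((185,135),(208,125)),'covslotFL':((183,232),(207,217)),'covslotEndL':((358,233),(387,218)),'screw':((460,168),(491,155)),'pivot':((168,432),(192,405)),'clampBL':((604,142),(641,125))}
for n,(p,q) in F.items():
    P,e=tri((205+p[0]/3,80+p[1]/3),(197+q[0]/3,166+q[1]/3));print(n,P.round(4),round(e,2))
g=lambda x,y:(205+x/3,80+y/3)
for h in(.15,.16,.17):
    Z=lambda x,y,dz:onz(w1,g(x,y),h+dz)
    print(h,'mouth',np.linalg.norm(Z(39,183,0)-Z(45,370,0)),'covW',np.linalg.norm(Z(185,135,.011)-Z(181,432,.011)),'slotW',np.linalg.norm(Z(358,233,.011)-Z(354,344,.011)),'plateFL-lip',np.linalg.norm(Z(37,85,0)-Z(185,135,.013)))
```

```text
plateFL [ 0.5488 -0.1203  0.1716] 0.11
mouthL [ 0.5439 -0.1486  0.1807] 0.25
covFL [ 0.5901 -0.1422  0.1879] 0.0
covslotFL [ 0.5844 -0.1706  0.1875] 0.19
covslotEndL [ 0.6359 -0.1803  0.1899] 0.25
screw [ 0.668  -0.1664  0.1904] 0.18
pivot [ 0.5678 -0.2329  0.1898] 0.01
clampBL [ 0.7127 -0.1669  0.1889] 0.17
0.15 mouth 0.06700235076961845 covW 0.10329148202412826 slotW 0.038744406033165445 plateFL-lip 0.05222060689027799
0.16 mouth 0.06487250513829351 covW 0.09988912286981856 slotW 0.037468188653358304 plateFL-lip 0.050639856449164806
0.17 mouth 0.06274265950696852 covW 0.09648676371550892 slotW 0.036191971273551116 plateFL-lip 0.049062609070426325
```

```bash
cat > fit.py <<'E'
from h import *
import pickle
from scipy.optimize import least_squares
w1,w2=[pickle.load(open(f'w{i}.pkl','rb')) for i in(1,2)]
g1=lambda p:(205+p[0]/3,80+p[1]/3);g2=lambda p:(197+p[0]/3,166+p[1]/3)
# (stand x,y, z above plate; None=unknown ignored), w1, w2
O=[((-80,60,0),(37,85),(55,63)),((-80,30,0),(39,183),(57,165)),((-36,46,13),(185,135),(208,125)),((-36,18,13),(183,232),(207,217)),
((-36,-18,13),(181,344),None),((-36,-46,13),(181,432),None),((-80,-30,0),(45,370),None),((-39,-48,9),(168,432),(192,405))]
def P(v,q):
    c,s=np.cos(v[2]),np.sin(v[2]);x,y,z=np.array(q)/1e3
    return [v[0]+c*x-s*y,v[1]+s*x+c*y,v[3]+z]
def res(v):
    r=[]
    for q,a,b in O:
        r.append(proj(w1,[P(v,q)])[0]-g1(a))
        if b:r.append(proj(w2,[P(v,q)])[0]-g2(b))
    return np.concatenate(r)
r=least_squares(res,[.61,-.19,-.19,.17],loss='soft_l1')
print(r.x[:2],np.degrees(r.x[2]),r.x[3]);print(res(r.x).reshape(-1,2).round(1).tolist())
E
python3 fit.py
```

```text
[ 0.61611667 -0.19422867] -11.515604006619329 0.17885338431497105
[[-0.1, -0.7], [-0.3, 1.4], [-0.0, 0.0], [0.3, -0.5], [-0.0, 0.2], [-0.0, 1.5], [0.1, -0.3], [-0.1, 1.0], [0.0, 0.8], [-0.5, -0.6], [-0.4, -0.8], [0.6, -0.4], [0.6, -0.9]]
```

The fit is good to about 1 px: seat (0.616, -0.194), yaw -11.5°, plate top about 0.178. Next is the funnel.

Emit:
{"method": "arm_command", "body": {"targets": [{"offset":[-6.7,-21.7,1],"rot":[0,0,0],"gripper":0},{"offset":[-6.7,-21.7,1],"rot":[0,0,0],"gripper":0},{"offset":[-6.7,-21.7,1],"rot":[0,0,0],"gripper":0},{"offset":[-6.7,-21.7,1],"rot":[0,0,0],"gripper":0},{"offset":[-6.7,-21.7,1],"rot":[0,0,0],"gripper":0},{"offset":[-6.7,-21.7,1],"rot":[0,0,0],"gripper":0},{"offset":[-6.7,-21.7,1],"rot":[0,0,0],"gripper":0},{"offset":[-6.7,-21.7,1],"rot":[0,0,0],"gripper":0}]}}

```text
time_s: 3.05
position: [0.5608, 0.1001, 0.3326]
tcp_rot: [[0.98, -0.197, 0.001], [-0.197, -0.98, -0.001], [0.001, 0.0, -1.0]]
force: [0.2, -0.7, 0.3]
opening: 1.0
```

Run:
```python
from h import *
import pickle
c=cap('wrist');print(bot.read_state()['position'])
pickle.dump(c,open('w3.pkl','wb'))
q=proj(c,[[.562,.132,.125],[.554,.234,.125]]);print(q)
x0,y0=[max(0,int(v)) for v in q.min(0)-70];print(x0,y0)
cv2.imwrite('pics/w3.png',cv2.resize(c['frame'][y0:y0+190,x0:x0+256],None,fx=3,fy=3,interpolation=cv2.INTER_CUBIC)[...,::-1])
```

```text
[0.56076241 0.09995716 0.33250921]
[[249.47521298 143.89578079]
 [217.75764952  34.99468428]]
147 0
```

View pics/w3.png

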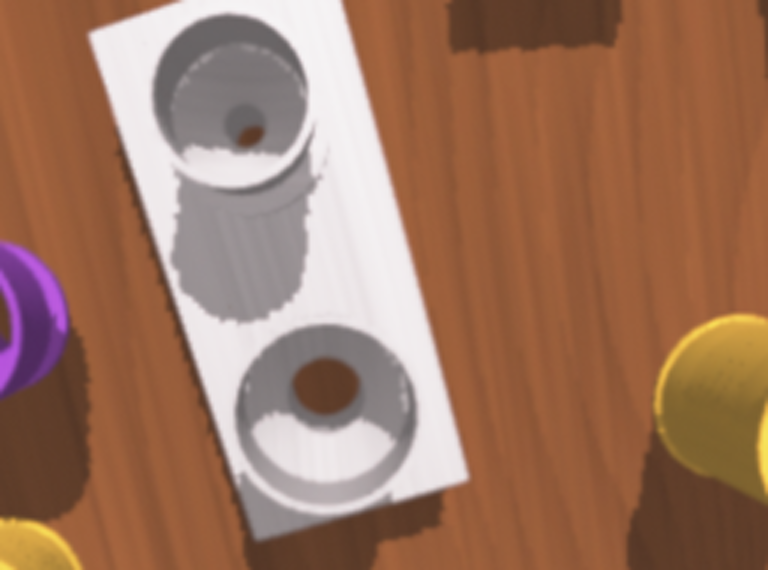

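The wide funnel is the lower ring: rim x 235–417, y 323–514 in the crop, with a big spout hole at (326,386). The narrow one is the upper ring.

Run:
```python
from h import *
import pickle
c=pickle.load(open('w3.pkl','rb'));g=lambda x,y:(147+x/3,y/3)
Z=lambda x,y,z=.125:onz(c,g(x,y),z)
for n,L,R,T,B in[('wide',(235,412),(417,412),(326,323),(326,514)),('narrow',(152,95),(310,100),(228,13),(238,192))]:
    l,r,t,b=[Z(*p) for p in(L,R,T,B)]
    print(n,'w',np.linalg.norm(l-r),'h',np.linalg.norm(t-b),'ctr',((l+r)/2).round(4),((t+b)/2).round(4))
# hole at spout bottom: z=.019
print('spout',Z(326,386,.019), Z(293,386,.019)-Z(358,386,.019))
print('scene-top check:')
a,b=pickle.load(open('c.pkl','rb'))
print(proj(b,[[.575,.128,.125]]),proj(a,[[.575,.128,.125]]))
```

```text
wide w 0.058431564372202184 h 0.061661696530817135 ctr [0.5691 0.1371 0.125 ] [0.5686 0.1342 0.125 ]
narrow w 0.047083090707749124 h 0.05064120140713485 ctr [0.5599 0.235  0.125 ] [0.5601 0.2331 0.125 ]
spout [0.56869368 0.13352545 0.019     ] [-0.0274559  0.005513   0.       ]
scene-top check:
[[195.46746758 175.07423216]] [[303.79535638 230.71547266]]
```

Emit:
{"method": "arm_command", "body": {"targets": [{"offset":[0.1,-3.6,2],"rot":[0,0,0],"gripper":0},{"offset":[0.1,-3.6,6],"rot":[0,0,0],"gripper":0},{"offset":[0.1,-3.6,9],"rot":[0,0,0],"gripper":0},{"offset":[0.1,-3.6,12],"rot":[0,0,0],"gripper":0},{"offset":[0.1,-3.6,15],"rot":[0,0,0],"gripper":0},{"offset":[0.1,-3.6,17.4],"rot":[0,0,0],"gripper":0},{"offset":[0.1,-3.6,17.4],"rot":[0,0,0],"gripper":0},{"offset":[0.1,-3.6,17.4],"rot":[0,0,0],"gripper":0}]}}

```text
time_s: 3.9
position: [0.5687, 0.1357, 0.1583]
tcp_rot: [[0.98, -0.197, -0.0], [-0.197, -0.98, -0.0], [-0.0, 0.0, -1.0]]
force: [-0.4, -0.4, -0.1]
opening: 1.001
```

Emit:
{"method": "arm_command", "body": {"targets": [{"offset":[0,0,0],"rot":[0,0,0],"gripper":0.3},{"offset":[0,0,0],"rot":[0,0,0],"gripper":0.5},{"offset":[0,0,0],"rot":[0,0,0],"gripper":0.5},{"offset":[0,0,0],"rot":[0,0,0],"gripper":0.5},{"offset":[0,0,0],"rot":[0,0,0],"gripper":0.5},{"offset":[0,0,0],"rot":[0,0,0],"gripper":0.5},{"offset":[0,0,0],"rot":[0,0,0],"gripper":0.5}]}}

```text
time_s: 4.6
position: [0.5685, 0.137, 0.159]
tcp_rot: [[0.981, -0.195, 0.001], [-0.195, -0.981, 0.0], [0.001, -0.0, -1.0]]
force: [-0.5, 0.9, 5.6]
opening: 0.706
```

Emit:
{"method": "arm_command", "body": {"targets": [{"offset":[0,0,0],"rot":[0,0,0],"gripper":1},{"offset":[0,0,-1],"rot":[0,0,0],"gripper":1},{"offset":[0,0,-3],"rot":[0,0,0],"gripper":1},{"offset":[0,0,-6],"rot":[0,0,0],"gripper":1},{"offset":[0,0,-10],"rot":[0,0,0],"gripper":1},{"offset":[0,0,-14],"rot":[0,0,0],"gripper":1},{"offset":[0,0,-16],"rot":[0,0,0],"gripper":1},{"offset":[0,0,-16],"rot":[0,0,0],"gripper":1}]}}

```text
time_s: 5.4
position: [0.5695, 0.1371, 0.3218]
tcp_rot: [[0.981, -0.195, 0.007], [-0.195, -0.981, 0.0], [0.007, -0.002, -1.0]]
force: [0.5, -0.2, -2.3]
opening: 0.704
```

Run:
```python
from h import *
s=bot.read_state();print(s['position'],s['tcp_rot'].round(4).tolist(),s['force'],s['moment'],s['opening'])
c=cap('wrist');cv2.imwrite('pics/w4.png',cv2.resize(c['frame'],(768,576))[...,::-1])
p=s['position'];R=s['tcp_rot']
# predicted rim points: circle at mid+53 => tool z 86-53=33mm
t=np.linspace(0,2*np.pi,8,endpoint=False)
print((proj(c,[p+R@np.array([.032*np.cos(a),.032*np.sin(a),.033]) for a in t])*1.5).round().tolist())
import pickle;pickle.dump((c,s),open('w4.pkl','wb'))
```

```text
[0.56953964 0.13708002 0.32177881] [[0.9808, -0.195, 0.0075], [-0.195, -0.9808, 0.0004], [0.0072, -0.0019, -1.0]] [ 0.45194846 -0.16277495 -2.25327677] [-0.0359356  -0.08149006 -0.03193334] 0.7035468272207694
[[485.0, 408.0], [451.0, 468.0], [382.0, 491.0], [313.0, 468.0], [279.0, 408.0], [305.0, 341.0], [382.0, 312.0], [459.0, 341.0]]
```

View pics/w4.png

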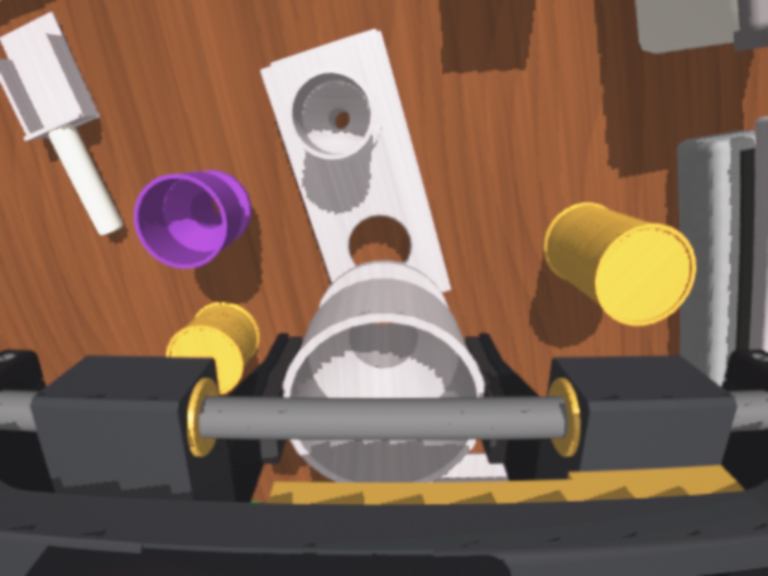

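The funnel is held centred: rim top at (384,313) against a predicted (382,312), and it weighs about 2.3 N. Before approaching I'll check the green stand's columns.

Run:
```python
from h import *
import pickle
w1=pickle.load(open('w1.pkl','rb'))
for n,p,z in[('top1',(80,320),.205),('base1',(207,252),0.0),('base2',(203,335),0.0)]:print(n,onz(w1,(p[0]/1.5625,p[1]/1.5625),z).round(3))
y=np.radians(-11.5);e=np.array([np.cos(y),np.sin(y)])
for d in(-.125,-.068,0):print(d,(np.array([.616,-.194])+d*e).round(4))
plan((.4935,-.169,.3218),-11.5)
```

```text
top1 [ 0.382 -0.172  0.205]
base1 [ 0.38  -0.175  0.   ]
base2 [ 0.349 -0.259 -0.   ]
-0.125 [ 0.4935 -0.1691]
-0.068 [ 0.5494 -0.1804]
0 [ 0.616 -0.194]
offset [-1.37 31.47 -0.27] rot [-0.04 -0.14  0.26]
```

Emit:
{"method": "arm_command", "body": {"targets": [{"offset":[-1.4,31.5,0],"rot":[0,0,0],"gripper":1},{"offset":[-1.4,31.5,0],"rot":[0,0,0],"gripper":1},{"offset":[-1.4,31.5,0],"rot":[0,0,0],"gripper":1},{"offset":[-1.4,31.5,0],"rot":[0,0,0],"gripper":1},{"offset":[-1.4,31.5,0],"rot":[0,0,0],"gripper":1},{"offset":[-1.4,31.5,0],"rot":[0,0,0],"gripper":1},{"offset":[-1.4,31.5,0],"rot":[0,0,0],"gripper":1},{"offset":[-1.4,31.5,0],"rot":[0,0,0],"gripper":1}]}}

```text
time_s: 6.25
position: [0.4916, -0.1711, 0.3162]
tcp_rot: [[0.98, -0.199, -0.004], [-0.199, -0.98, 0.002], [-0.004, -0.001, -1.0]]
force: [0.1, -0.3, -2.4]
opening: 0.705
```

```bash
cat >> h.py <<'E'
def st():
    s=bot.read_state();y=np.radians(-11.5);e=np.array([np.cos(y),np.sin(y)]);n=np.array([-e[1],e[0]])
    d=s['position'][:2]-np.array([.616,-.194])
    print('t',round(s['time_s'],2),'xs,ys mm',round(d@e*1e3,2),round(d@n*1e3,2),'z',round(s['position'][2]*1e3,2),'F',s['force'].round(2),'M',s['moment'].round(3),'toolz',s['tcp_rot'][:,2].round(4),'yaw',np.degrees(np.arctan2(s['tcp_rot'][1,0],s['tcp_rot'][0,0])).round(2))
E
python3 - <<'E'
from h import *
st();plan((.4935,-.169,.285),-11.5)
E
```

```text
t 6.25 xs,ys mm -126.42 -2.36 z 316.2 F [ 0.11 -0.25 -2.37] M [-0.014 -0.1   -0.011] toolz [-0.0036  0.0021 -1.    ] yaw -11.51
offset [ 0.15 -0.24  3.12] rot [-0.08  0.23 -0.01]
```

Emit:
{"method": "arm_command", "body": {"targets": [{"offset":[0.1,-0.24,1.5],"rot":[0,0.2,0],"gripper":1},{"offset":[0.1,-0.24,2.6],"rot":[0,0.2,0],"gripper":1},{"offset":[0.1,-0.24,2.6],"rot":[0,0.2,0],"gripper":1},{"offset":[0.1,-0.24,2.6],"rot":[0,0.2,0],"gripper":1},{"offset":[0.1,-0.24,2.6],"rot":[0,0.2,0],"gripper":1},{"offset":[0.1,-0.24,2.6],"rot":[0,0.2,0],"gripper":1}]}}

```text
time_s: 6.85
position: [0.4948, -0.167, 0.2928]
tcp_rot: [[0.981, -0.195, 0.004], [-0.194, -0.981, -0.001], [0.005, 0.0, -1.0]]
force: [-0.2, -0.5, -2.0]
opening: 0.705
```

Run:
```python
from h import *
import pickle
st();s=bot.read_state();c=cap('scene');pickle.dump((c,s),open('s1.pkl','wb'));st()
cv2.imwrite('pics/s1.png',cv2.resize(c['frame'][120:250,130:300],None,fx=4,fy=4,interpolation=cv2.INTER_CUBIC)[...,::-1])
```

```text
t 6.85 xs,ys mm -124.15 2.33 z 292.78 F [-0.15 -0.51 -1.99] M [ 0.002 -0.091 -0.014] toolz [ 0.0045 -0.0012 -1.    ] yaw -11.22
t 6.9 xs,ys mm -124.21 2.24 z 292.78 F [-0.37 -0.1  -2.25] M [-0.097 -0.053  0.   ] toolz [ 0.0044 -0.0012 -1.    ] yaw -11.22
```

View pics/s1.png

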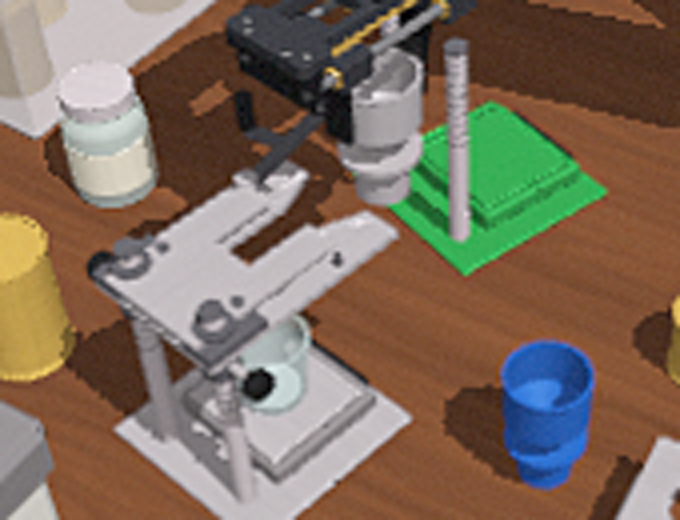

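The scene view shows the funnel upright in front of the slot at about holder height, with the keeper clear to the right. I'll correct the 2 mm lateral offset and lower to entry height.

Emit:
{"method": "arm_command", "body": {"targets": [{"offset":[0,0.22,0.4],"rot":[0,-0.25,0],"gripper":1},{"offset":[0,0.22,0.78],"rot":[0,-0.25,0],"gripper":1},{"offset":[0,0.22,0.78],"rot":[0,-0.25,0],"gripper":1},{"offset":[0,0.22,0.78],"rot":[0,-0.25,0],"gripper":1},{"offset":[0,0.22,0.78],"rot":[0,-0.25,0],"gripper":1}]}}

```text
time_s: 7.4
position: [0.494, -0.1694, 0.2844]
tcp_rot: [[0.981, -0.195, -0.001], [-0.195, -0.981, 0.0], [-0.001, -0.0, -1.0]]
force: [0.9, 0.2, -2.6]
opening: 0.706
```

Run:
```python
from h import *
st()
```

```text
t 7.4 xs,ys mm -124.42 -0.2 z 284.44 F [ 0.85  0.2  -2.59] M [ 0.004 -0.05  -0.014] toolz [-9.e-04  2.e-04 -1.e+00] yaw -11.26
```

Emit:
{"method": "arm_command", "body": {"targets": [{"offset":[0.8,0,0],"rot":[0,0,0],"gripper":1},{"offset":[1.2,0,0],"rot":[0,0,0],"gripper":1},{"offset":[1.4,0,0],"rot":[0,0,0],"gripper":1},{"offset":[1.6,0,0],"rot":[0,0,0],"gripper":1},{"offset":[1.8,0,0],"rot":[0,0,0],"gripper":1},{"offset":[1.8,0,0],"rot":[0,0,0],"gripper":1}]}}

```text
time_s: 8.0
position: [0.5119, -0.1729, 0.2844]
tcp_rot: [[0.981, -0.195, -0.001], [-0.195, -0.981, 0.0], [-0.001, 0.0, -1.0]]
force: [0.1, 0.6, -2.2]
opening: 0.705
```

Emit:
{"method": "arm_command", "body": {"targets": [{"offset":[0.6,0,0],"rot":[0,0,0],"gripper":1},{"offset":[1.2,0,0],"rot":[0,0,0],"gripper":1},{"offset":[1.5,0,0],"rot":[0,0,0],"gripper":1},{"offset":[1.8,0,0],"rot":[0,0,0],"gripper":1},{"offset":[2.0,0,0],"rot":[0,0,0],"gripper":1},{"offset":[2.2,0,0],"rot":[0,0,0],"gripper":1},{"offset":[2.2,0,0],"rot":[0,0,0],"gripper":1}]}}

```text
time_s: 8.7
position: [0.5335, -0.1772, 0.2844]
tcp_rot: [[0.981, -0.195, -0.001], [-0.195, -0.981, 0.0], [-0.001, 0.0, -1.0]]
force: [0.3, 0.6, -2.3]
opening: 0.703
```

Run:
```python
from h import *
st()
```

```text
t 8.7 xs,ys mm -84.21 0.01 z 284.41 F [ 0.26  0.61 -2.25] M [-0.027 -0.069 -0.032] toolz [-7.e-04  1.e-04 -1.e+00] yaw -11.25
```

Emit:
{"method": "arm_command", "body": {"targets": [{"offset":[0.3,0,0],"rot":[0,0,0],"gripper":1},{"offset":[0.6,0,0],"rot":[0,0,0],"gripper":1},{"offset":[0.9,0,0],"rot":[0,0,0],"gripper":1},{"offset":[1.2,0,0],"rot":[0,0,0],"gripper":1},{"offset":[1.4,0,0],"rot":[0,0,0],"gripper":1},{"offset":[1.4,0,0],"rot":[0,0,0],"gripper":1}]}}

```text
time_s: 9.3
position: [0.5473, -0.18, 0.2844]
tcp_rot: [[0.981, -0.195, -0.001], [-0.195, -0.981, 0.0], [-0.001, 0.0, -1.0]]
force: [0.9, 0.2, -1.2]
opening: 0.704
```

Emit:
{"method": "arm_command", "body": {"targets": [{"offset":[0,0,0.05],"rot":[0,0,0],"gripper":1},{"offset":[0,0,0.1],"rot":[0,0,0],"gripper":1},{"offset":[0,0,0.1],"rot":[0,0,0],"gripper":1}]}}

```text
time_s: 9.6
position: [0.5468, -0.1798, 0.2833]
tcp_rot: [[0.981, -0.195, -0.001], [-0.195, -0.981, 0.0], [-0.001, -0.0, -1.0]]
force: [0.1, 0.2, -2.3]
opening: 0.703
```

Run:
```python
from h import *
st()
```

```text
t 9.6 xs,ys mm -70.67 0.14 z 283.29 F [ 0.06  0.18 -2.25] M [-0.057 -0.06   0.067] toolz [-1.2e-03  4.0e-04 -1.0e+00] yaw -11.25
```

Emit:
{"method": "arm_command", "body": {"targets": [{"offset":[0,0,0.05],"rot":[0,0,0],"gripper":1},{"offset":[0,0,0.1],"rot":[0,0,0],"gripper":1},{"offset":[0,0,0.1],"rot":[0,0,0],"gripper":1}]}}

```text
time_s: 9.9
position: [0.5469, -0.1798, 0.2823]
tcp_rot: [[0.981, -0.195, -0.001], [-0.195, -0.981, 0.0], [-0.001, -0.0, -1.0]]
force: [-0.4, 0.5, -1.7]
opening: 0.709
```

Emit:
{"method": "arm_command", "body": {"targets": [{"offset":[0,0,0.05],"rot":[0,0,0],"gripper":1},{"offset":[0,0,0.05],"rot":[0,0,0],"gripper":1},{"offset":[0,0,0.05],"rot":[0,0,0],"gripper":1}]}}

```text
time_s: 10.2
position: [0.547, -0.1799, 0.2819]
tcp_rot: [[0.981, -0.195, -0.001], [-0.195, -0.981, 0.0], [-0.001, 0.0, -1.0]]
force: [0.2, -0.6, -2.5]
opening: 0.708
```

Emit:
{"method": "arm_command", "body": {"targets": [{"offset":[0,0,0.05],"rot":[0,0,0],"gripper":1},{"offset":[0,0,0.05],"rot":[0,0,0],"gripper":1},{"offset":[0,0,0.05],"rot":[0,0,0],"gripper":1}]}}

```text
time_s: 10.5
position: [0.5469, -0.1798, 0.2814]
tcp_rot: [[0.981, -0.195, -0.001], [-0.195, -0.981, 0.0], [-0.001, -0.0, -1.0]]
force: [0.0, -0.7, -2.4]
opening: 0.704
```

Emit:
{"method": "arm_command", "body": {"targets": [{"offset":[0,0,0.05],"rot":[0,0,0],"gripper":1},{"offset":[0,0,0.05],"rot":[0,0,0],"gripper":1},{"offset":[0,0,0.05],"rot":[0,0,0],"gripper":1}]}}

```text
time_s: 10.8
position: [0.547, -0.1798, 0.2812]
tcp_rot: [[0.981, -0.195, -0.001], [-0.195, -0.981, 0.0], [-0.001, -0.0, -1.0]]
force: [-0.7, 1.5, -0.0]
opening: 0.704
```

Emit:
{"method": "arm_command", "body": {"targets": [{"offset":[0,0,0.05],"rot":[0,0,0],"gripper":1},{"offset":[0,0,0.05],"rot":[0,0,0],"gripper":1},{"offset":[0,0,0.05],"rot":[0,0,0],"gripper":1}]}}

```text
time_s: 11.1
position: [0.547, -0.1796, 0.2811]
tcp_rot: [[0.981, -0.195, -0.0], [-0.195, -0.981, 0.0], [-0.0, -0.0, -1.0]]
force: [-1.5, 2.6, 5.4]
opening: 0.705
```

Contact felt at TCP z≈0.2812, which puts the plate top at about 0.177. I'll raise about 1 mm and slide in.

Emit:
{"method": "arm_command", "body": {"targets": [{"offset":[0,0,-0.17],"rot":[0,0,0],"gripper":1},{"offset":[0,0,-0.17],"rot":[0,0,0],"gripper":1},{"offset":[0.3,0,-0.17],"rot":[0,0,0],"gripper":1},{"offset":[0.6,0,-0.17],"rot":[0,0,0],"gripper":1},{"offset":[0.9,0,-0.17],"rot":[0,0,0],"gripper":1},{"offset":[0.9,0,-0.17],"rot":[0,0,0],"gripper":1}]}}

```text
time_s: 11.7
position: [0.5564, -0.1819, 0.2819]
tcp_rot: [[0.981, -0.195, -0.0], [-0.195, -0.981, -0.0], [-0.0, 0.0, -1.0]]
force: [-1.0, -0.7, -2.5]
opening: 0.705
```

Run:
```python
from h import *
st()
```

```text
t 11.7 xs,ys mm -60.81 -0.01 z 281.9 F [-0.97 -0.74 -2.52] M [-0.005 -0.097 -0.013] toolz [-4.e-04 -1.e-04 -1.e+00] yaw -11.25
```

Emit:
{"method": "arm_command", "body": {"targets": [{"offset":[0.3,0,0],"rot":[0,0,0],"gripper":1},{"offset":[0.6,0,0],"rot":[0,0,0],"gripper":1},{"offset":[0.8,0,0],"rot":[0,0,0],"gripper":1},{"offset":[0.8,0,0],"rot":[0,0,0],"gripper":1}]}}

```text
time_s: 12.1
position: [0.564, -0.1833, 0.2821]
tcp_rot: [[0.981, -0.195, -0.0], [-0.195, -0.981, -0.0], [-0.0, 0.0, -1.0]]
force: [-0.4, 0.2, -2.0]
opening: 0.707
```

Emit:
{"method": "arm_command", "body": {"targets": [{"offset":[0.3,0,0],"rot":[0,0,0],"gripper":1},{"offset":[0.5,0,0],"rot":[0,0,0],"gripper":1},{"offset":[0.5,0,0],"rot":[0,0,0],"gripper":1}]}}

```text
time_s: 12.4
position: [0.5689, -0.1843, 0.2821]
tcp_rot: [[0.981, -0.195, -0.0], [-0.195, -0.981, -0.0], [-0.0, 0.0, -1.0]]
force: [-0.7, 1.0, -3.4]
opening: 0.706
```

Run:
```python
from h import *
st()
```

```text
t 12.4 xs,ys mm -48.09 0.13 z 282.11 F [-0.66  1.05 -3.44] M [-0.122 -0.061 -0.024] toolz [-5.e-04 -0.e+00 -1.e+00] yaw -11.25
```

Emit:
{"method": "arm_command", "body": {"targets": [{"offset":[0.2,0,0],"rot":[0,0,0],"gripper":1},{"offset":[0.4,0,0],"rot":[0,0,0],"gripper":1},{"offset":[0.4,0,0],"rot":[0,0,0],"gripper":1}]}}

```text
time_s: 12.7
position: [0.5728, -0.1851, 0.2821]
tcp_rot: [[0.981, -0.195, -0.0], [-0.195, -0.981, 0.0], [-0.0, 0.0, -1.0]]
force: [-0.6, 0.0, -2.3]
opening: 0.71
```

Emit:
{"method": "arm_command", "body": {"targets": [{"offset":[0.2,0,0],"rot":[0,0,0],"gripper":1},{"offset":[0.4,0,0],"rot":[0,0,0],"gripper":1},{"offset":[0.4,0,0],"rot":[0,0,0],"gripper":1}]}}

```text
time_s: 13.0
position: [0.5767, -0.1858, 0.2821]
tcp_rot: [[0.981, -0.195, -0.0], [-0.195, -0.981, -0.0], [-0.0, 0.0, -1.0]]
force: [0.3, -0.0, -2.2]
opening: 0.705
```

Run:
```python
from h import *
st()
```

```text
t 13.0 xs,ys mm -40.09 0.17 z 282.11 F [ 0.34 -0.01 -2.19] M [-0.04  -0.05   0.048] toolz [-4.e-04 -0.e+00 -1.e+00] yaw -11.25
```

Emit:
{"method": "arm_command", "body": {"targets": [{"offset":[0.3,0,0],"rot":[0,0,0],"gripper":1},{"offset":[0.6,0.01,0],"rot":[0,0,0],"gripper":1},{"offset":[0.9,0.01,0],"rot":[0,0,0],"gripper":1},{"offset":[0.9,0.01,0],"rot":[0,0,0],"gripper":1}]}}

```text
time_s: 13.4
position: [0.5858, -0.1878, 0.2821]
tcp_rot: [[0.981, -0.195, -0.0], [-0.195, -0.981, -0.0], [-0.0, 0.0, -1.0]]
force: [-0.0, -0.2, -3.3]
opening: 0.706
```

Emit:
{"method": "arm_command", "body": {"targets": [{"offset":[0.3,0,0],"rot":[0,0,0],"gripper":1},{"offset":[0.6,0.01,0],"rot":[0,0,0],"gripper":1},{"offset":[0.9,0.01,0],"rot":[0,0,0],"gripper":1},{"offset":[0.9,0.01,0],"rot":[0,0,0],"gripper":1}]}}

```text
time_s: 13.8
position: [0.5945, -0.1896, 0.2821]
tcp_rot: [[0.981, -0.195, -0.0], [-0.195, -0.981, -0.0], [-0.0, 0.0, -1.0]]
force: [-0.0, -0.2, -1.8]
opening: 0.705
```

Emit:
{"method": "arm_command", "body": {"targets": [{"offset":[0.3,0,0],"rot":[0,0,0],"gripper":1},{"offset":[0.6,0.01,0],"rot":[0,0,0],"gripper":1},{"offset":[0.9,0.01,0],"rot":[0,0,0],"gripper":1},{"offset":[0.9,0.01,0],"rot":[0,0,0],"gripper":1}]}}

```text
time_s: 14.2
position: [0.6033, -0.1915, 0.2821]
tcp_rot: [[0.981, -0.195, -0.0], [-0.195, -0.981, -0.0], [-0.0, 0.0, -1.0]]
force: [-0.1, -0.6, -3.6]
opening: 0.709
```

Run:
```python
from h import *
st()
```

```text
t 14.2 xs,ys mm -12.92 -0.03 z 282.07 F [-0.15 -0.55 -3.62] M [-0.049 -0.048 -0.027] toolz [-3.e-04 -1.e-04 -1.e+00] yaw -11.25
```

Emit:
{"method": "arm_command", "body": {"targets": [{"offset":[0.3,0,0],"rot":[0,0,0],"gripper":1},{"offset":[0.6,0,0],"rot":[0,0,0],"gripper":1},{"offset":[0.8,0,0],"rot":[0,0,0],"gripper":1},{"offset":[0.8,0,0],"rot":[0,0,0],"gripper":1}]}}

```text
time_s: 14.6
position: [0.611, -0.1929, 0.282]
tcp_rot: [[0.981, -0.195, -0.001], [-0.195, -0.981, 0.0], [-0.001, 0.0, -1.0]]
force: [1.2, 0.2, -2.0]
opening: 0.702
```

Emit:
{"method": "arm_command", "body": {"targets": [{"offset":[0.1,0,0],"rot":[0,0,0],"gripper":1},{"offset":[0.2,0,0],"rot":[0,0,0],"gripper":1},{"offset":[0.2,0,0],"rot":[0,0,0],"gripper":1}]}}

```text
time_s: 14.9
position: [0.6127, -0.1932, 0.2821]
tcp_rot: [[0.981, -0.195, -0.001], [-0.195, -0.981, 0.0], [-0.001, 0.0, -1.0]]
force: [0.3, -0.4, -1.9]
opening: 0.705
```

Emit:
{"method": "arm_command", "body": {"targets": [{"offset":[0.1,0,0],"rot":[0,0,0],"gripper":1},{"offset":[0.1,0,0],"rot":[0,0,0],"gripper":1},{"offset":[0.1,0,0],"rot":[0,0,0],"gripper":1}]}}

```text
time_s: 15.2
position: [0.6136, -0.1934, 0.2821]
tcp_rot: [[0.981, -0.195, -0.001], [-0.195, -0.981, 0.0], [-0.001, 0.0, -1.0]]
force: [-0.3, -0.0, -2.1]
opening: 0.706
```

Now feel for the end of the slot in 0.7 mm steps.

Emit:
{"method": "arm_command", "body": {"targets": [{"offset":[0.07,0,0],"rot":[0,0,0],"gripper":1},{"offset":[0.07,0,0],"rot":[0,0,0],"gripper":1},{"offset":[0.07,0,0],"rot":[0,0,0],"gripper":1}]}}

```text
time_s: 15.5
position: [0.6143, -0.1936, 0.2821]
tcp_rot: [[0.981, -0.195, -0.001], [-0.195, -0.981, 0.0], [-0.001, 0.0, -1.0]]
force: [0.4, -0.3, -2.1]
opening: 0.705
```

Emit:
{"method": "arm_command", "body": {"targets": [{"offset":[0.07,0,0],"rot":[0,0,0],"gripper":1},{"offset":[0.07,0,0],"rot":[0,0,0],"gripper":1},{"offset":[0.07,0,0],"rot":[0,0,0],"gripper":1}]}}

```text
time_s: 15.8
position: [0.615, -0.1937, 0.282]
tcp_rot: [[0.981, -0.195, -0.001], [-0.195, -0.981, 0.0], [-0.001, 0.0, -1.0]]
force: [-0.9, 0.2, -2.8]
opening: 0.707
```

Emit:
{"method": "arm_command", "body": {"targets": [{"offset":[0.07,0,0],"rot":[0,0,0],"gripper":1},{"offset":[0.07,0,0],"rot":[0,0,0],"gripper":1},{"offset":[0.07,0,0],"rot":[0,0,0],"gripper":1}]}}

```text
time_s: 16.1
position: [0.6155, -0.1938, 0.282]
tcp_rot: [[0.981, -0.195, -0.001], [-0.195, -0.981, 0.0], [-0.001, -0.0, -1.0]]
force: [0.0, 0.0, -2.2]
opening: 0.708
```

Emit:
{"method": "arm_command", "body": {"targets": [{"offset":[0.07,0,0],"rot":[0,0,0],"gripper":1},{"offset":[0.07,0,0],"rot":[0,0,0],"gripper":1},{"offset":[0.07,0,0],"rot":[0,0,0],"gripper":1}]}}

```text
time_s: 16.4
position: [0.6158, -0.1938, 0.2819]
tcp_rot: [[0.981, -0.195, -0.003], [-0.195, -0.981, 0.001], [-0.003, -0.0, -1.0]]
force: [-3.2, 0.6, -1.3]
opening: 0.706
```

Emit:
{"method": "arm_command", "body": {"targets": [{"offset":[0.07,0,0],"rot":[0,0,0],"gripper":1},{"offset":[0.07,0,0],"rot":[0,0,0],"gripper":1},{"offset":[0.07,0,0],"rot":[0,0,0],"gripper":1}]}}

```text
time_s: 16.7
position: [0.616, -0.1938, 0.2818]
tcp_rot: [[0.981, -0.195, -0.004], [-0.195, -0.981, 0.001], [-0.004, -0.0, -1.0]]
force: [-4.6, 0.8, 0.0]
opening: 0.704
```

Emit:
{"method": "arm_command", "body": {"targets": [{"offset":[0.05,0,0],"rot":[0,0,0],"gripper":1},{"offset":[0.05,0,0],"rot":[0,0,0],"gripper":1},{"offset":[0.05,0,0],"rot":[0,0,0],"gripper":1}]}}

```text
time_s: 17.0
position: [0.6161, -0.1939, 0.2818]
tcp_rot: [[0.981, -0.195, -0.005], [-0.195, -0.981, 0.001], [-0.005, -0.0, -1.0]]
force: [-6.4, -0.1, 1.4]
opening: 0.709
```

Bottomed at xs≈-0.4 mm (-6.4 N), matching the vision seat. I'll ease off, set the collar on the plate and open.

Emit:
{"method": "arm_command", "body": {"targets": [{"offset":[-0.12,0,0.04],"rot":[0,0,0],"gripper":1},{"offset":[-0.12,0,0.08],"rot":[0,0,0],"gripper":1},{"offset":[-0.12,0,0.08],"rot":[0,0,0],"gripper":1}]}}

```text
time_s: 17.3
position: [0.6158, -0.1937, 0.2813]
tcp_rot: [[0.981, -0.195, -0.002], [-0.195, -0.981, 0.001], [-0.002, -0.0, -1.0]]
force: [-4.1, 2.0, 0.5]
opening: 0.707
```

Run:
```python
from h import *
st()
```

```text
t 17.3 xs,ys mm -0.22 0.23 z 281.32 F [-4.13  1.98  0.53] M [0.218 1.014 0.034] toolz [-2.3e-03  7.0e-04 -1.0e+00] yaw -11.25
```

Emit:
{"method": "arm_command", "body": {"targets": [{"offset":[0,0,0],"rot":[0,0,0],"gripper":0.6},{"offset":[0,0,0],"rot":[0,0,0],"gripper":0.2},{"offset":[0,0,0],"rot":[0,0,0],"gripper":0},{"offset":[0,0,0],"rot":[0,0,0],"gripper":0},{"offset":[0,0,0],"rot":[0,0,0],"gripper":0}]}}

```text
time_s: 17.8
position: [0.6174, -0.1943, 0.2818]
tcp_rot: [[0.981, -0.195, 0.002], [-0.195, -0.981, -0.001], [0.002, 0.001, -1.0]]
force: [-0.5, 0.0, -0.6]
opening: 0.963
```

Emit:
{"method": "arm_command", "body": {"targets": [{"offset":[0,0,-1.5],"rot":[0,0,0],"gripper":0},{"offset":[0,0,-4],"rot":[0,0,0],"gripper":0},{"offset":[0,0,-8],"rot":[0,0,0],"gripper":0},{"offset":[0,0,-10],"rot":[0,0,0],"gripper":0},{"offset":[-4,0,-10],"rot":[0,0,0],"gripper":0},{"offset":[-8,0,-10],"rot":[0,0,0],"gripper":0},{"offset":[-8,0,-10],"rot":[0,0,0],"gripper":0}]}}

```text
time_s: 18.5
position: [0.5332, -0.1762, 0.3808]
tcp_rot: [[0.981, -0.195, -0.006], [-0.195, -0.981, 0.003], [-0.007, -0.002, -1.0]]
force: [0.4, -0.8, -0.3]
opening: 1.001
```

Run:
```python
from h import *
import pickle
st()
c=cap('wrist');s=bot.read_state();pickle.dump((c,s),open('w5.pkl','wb'))
cv2.imwrite('pics/w5.png',cv2.resize(c['frame'],(768,576),interpolation=cv2.INTER_CUBIC)[...,::-1])
y=np.radians(-11.5);X=lambda x,y_,z:[.616+np.cos(y)*x-np.sin(y)*y_,-.194+np.sin(y)*x+np.cos(y)*y_,.177+z]
print('rim',(proj(c,[X(.032*np.cos(t),.032*np.sin(t),.070) for t in(0,1.57,3.14,4.71)])*1.5).round().tolist())
for q in(0,.1,.2,.35):
    a=np.radians(180)+.35-q
    k=np.arctan2(-51,-35)-q
    print(q,'tip,knobtop',(proj(c,[X(-.039+.105*np.cos(a),-.048+.105*np.sin(a),.007),X(-.039+.062*np.cos(k),-.048+.062*np.sin(k),.036)])*1.5).round().tolist())
```

```text
t 18.5 xs,ys mm -84.71 0.94 z 380.83 F [ 0.38 -0.76 -0.28] M [-0.043 -0.129 -0.06 ] toolz [-0.0062  0.0029 -1.    ] yaw -11.27
rim [[607.0, 303.0], [554.0, 243.0], [486.0, 303.0], [541.0, 359.0]]
0 tip,knobtop [[308.0, 385.0], [400.0, 428.0]]
0.1 tip,knobtop [[303.0, 372.0], [392.0, 423.0]]
0.2 tip,knobtop [[299.0, 358.0], [385.0, 418.0]]
0.35 tip,knobtop [[296.0, 337.0], [376.0, 408.0]]
```

View pics/w5.png

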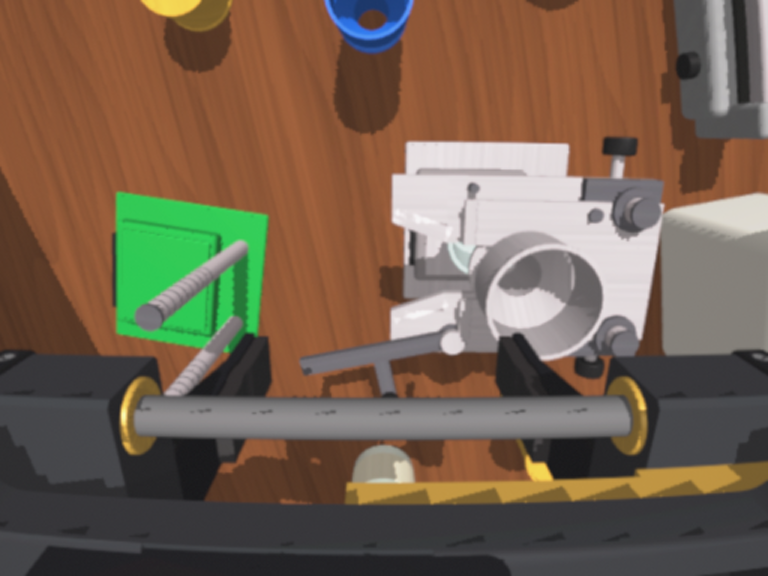

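The funnel is home: rim seen at x 486–603, y 243–359, against a predicted 486–607 and 243–359. The keeper tip at (302,365) gives q≈0.15. I'll push the knob along its arc with closed fingers, keeping the jaw axis radial so that the pushing direction is tool -y.

```bash
cat >> h.py <<'E'
def pushpose(q,gap=.0165):
    k=np.arctan2(-51,-35)-q; r=np.array([np.cos(k),np.sin(k)]); t=np.array([r[1],-r[0]])
    p=np.array([-.039,-.048])+.062*r-gap*t
    y=np.radians(-11.5); yaw=np.degrees(k)-11.5+180
    return np.array([.616+np.cos(y)*p[0]-np.sin(y)*p[1],-.194+np.sin(y)*p[0]+np.cos(y)*p[1]]),(yaw+90)%180-90 if False else yaw
def rows(qs,gap=.0165,z=.263):
    for q in qs: p,w=pushpose(q,gap); print(q,end=' '); plan((*p,z),w)
E
python3 - <<'E'
from h import *
print(pushpose(.15,.03),pushpose(1.92))
rows([.15],.03,.33)
E
```

```text
(array([ 0.53510102, -0.29365622]), np.float64(35.444816801665866)) (array([ 0.52789485, -0.18335438]), np.float64(-65.96871293648985))
0.15 offset [ 2.17 11.41  5.15] rot [ -0.05   0.05 -46.73]
```

Emit:
{"method": "arm_command", "body": {"targets": [{"offset":[2.2,5,0],"rot":[0,0,-10],"gripper":1},{"offset":[2.2,9,0],"rot":[0,0,-20],"gripper":1},{"offset":[2.2,11.5,2],"rot":[0,0,-30],"gripper":1},{"offset":[2.2,11.5,5],"rot":[0,0,-46.7],"gripper":1},{"offset":[2.2,11.5,5],"rot":[0,0,-46.7],"gripper":1},{"offset":[2.2,11.5,5],"rot":[0,0,-46.7],"gripper":1},{"offset":[2.2,11.5,5],"rot":[0,0,-46.7],"gripper":1},{"offset":[2.2,11.5,5],"rot":[0,0,-46.7],"gripper":1}]}}

```text
time_s: 19.35
position: [0.5382, -0.2961, 0.3315]
tcp_rot: [[0.815, 0.579, 0.001], [0.579, -0.815, -0.001], [0.0, 0.001, -1.0]]
force: [0.6, -0.8, -0.6]
opening: 0.362
```

Run:
```python
from h import *
import pickle
st();rows([.15],.03,.263)
c=cap('wrist');pickle.dump((c,bot.read_state()),open('w6.pkl','wb'))
cv2.imwrite('pics/w6.png',cv2.resize(c['frame'],(768,576),interpolation=cv2.INTER_CUBIC)[...,::-1])
```

```text
t 19.35 xs,ys mm -55.88 -115.56 z 331.5 F [ 0.64 -0.78 -0.62] M [ 0.004 -0.083 -0.085] toolz [ 8.e-04 -9.e-04 -1.e+00] yaw 35.37
0.15 offset [-0.11 -0.39  6.85] rot [ 0.07 -0.01 -0.07]
```

View pics/w6.png

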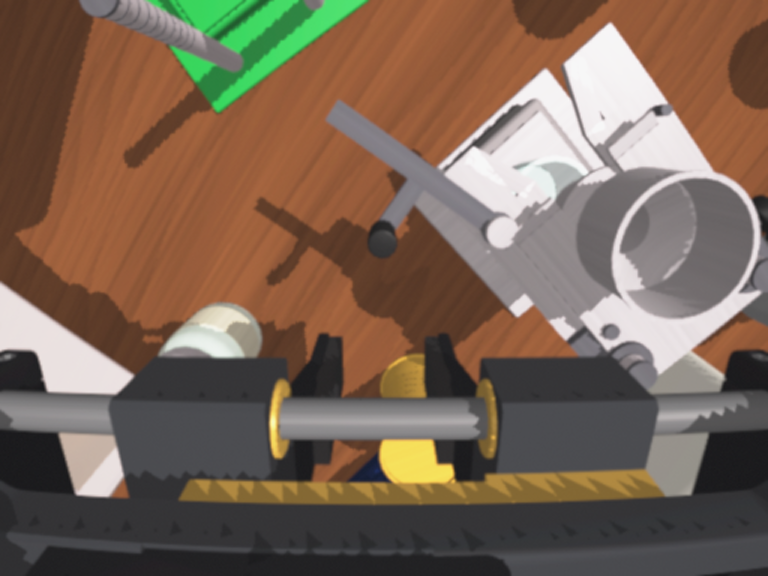

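The knob at (383,240) lies straight ahead of the closing fingers. Descend and start pushing.

Emit:
{"method": "arm_command", "body": {"targets": [{"offset":[0,0,2],"rot":[0,0,0],"gripper":1},{"offset":[0,0,4],"rot":[0,0,0],"gripper":1},{"offset":[0,-0.2,6],"rot":[0,0,0],"gripper":1},{"offset":[0,-0.4,6.8],"rot":[0,0,0],"gripper":1},{"offset":[0,-0.4,6.8],"rot":[0,0,0],"gripper":1},{"offset":[0,-0.4,6.8],"rot":[0,0,0],"gripper":1}]}}

```text
time_s: 20.0
position: [0.5353, -0.2925, 0.2641]
tcp_rot: [[0.815, 0.58, 0.001], [0.58, -0.815, -0.001], [-0.0, 0.001, -1.0]]
force: [0.3, -0.9, 0.3]
opening: 0.005
```

Run:
```python
from h import *
st();rows([.1,.2,.3,.4,.5])
```

```text
t 20.0 xs,ys mm -59.42 -112.63 z 264.13 F [ 0.34 -0.88  0.25] M [-0.021 -0.135 -0.013] toolz [ 5.e-04 -9.e-04 -1.e+00] yaw 35.45
0.1 offset [ 0.01 -0.96  0.11] rot [ 0.06  0.01 -2.86]
0.2 offset [-0.16 -1.58  0.11] rot [0.06 0.01 2.87]
0.3 offset [-0.26 -2.22  0.11] rot [0.06 0.   8.59]
0.4 offset [-0.3  -2.86  0.11] rot [ 0.06 -0.   14.32]
0.5 offset [-0.27 -3.5   0.11] rot [ 0.06 -0.   20.05]
```

Emit:
{"method": "arm_command", "body": {"targets": [{"offset":[0,-0.5,0.1],"rot":[0,0,-1],"gripper":1},{"offset":[0,-0.9,0.1],"rot":[0,0,-1],"gripper":1},{"offset":[-0.1,-1.2,0.1],"rot":[0,0,0],"gripper":1},{"offset":[-0.16,-1.58,0.1],"rot":[0,0,2.9],"gripper":1},{"offset":[-0.2,-1.9,0.1],"rot":[0,0,5.7],"gripper":1},{"offset":[-0.26,-2.2,0.1],"rot":[0,0,8.6],"gripper":1},{"offset":[-0.28,-2.5,0.1],"rot":[0,0,11.5],"gripper":1},{"offset":[-0.3,-2.86,0.1],"rot":[0,0,14.3],"gripper":1}]}}

```text
time_s: 20.8
position: [0.5157, -0.2711, 0.263]
tcp_rot: [[0.934, 0.358, 0.0], [0.358, -0.934, -0.002], [-0.0, 0.002, -1.0]]
force: [-0.1, -1.3, 0.1]
opening: 0.006
```

Run:
```python
from h import *
st();rows([.5,.6,.7,.8,.9,1.])
```

```text
t 20.8 xs,ys mm -82.86 -95.56 z 262.96 F [-0.12 -1.31  0.11] M [-0.203 -0.203 -0.031] toolz [ 5.0e-04 -1.8e-03 -1.0e+00] yaw 20.99
0.5 offset [-0.08 -0.62 -0.01] rot [0.11 0.01 5.6 ]
0.6 offset [-0.15 -1.26 -0.01] rot [ 0.11  0.   11.33]
0.7 offset [-0.16 -1.9  -0.01] rot [ 0.11 -0.   17.06]
0.8 offset [-0.1  -2.54 -0.01] rot [ 1.100e-01 -1.000e-02  2.279e+01]
0.9 offset [ 0.02 -3.17 -0.01] rot [ 1.100e-01 -2.000e-02  2.852e+01]
1.0 offset [ 0.2  -3.78 -0.01] rot [ 1.100e-01 -2.000e-02  3.425e+01]
```

Emit:
{"method": "arm_command", "body": {"targets": [{"offset":[-0.08,-0.62,0],"rot":[0,0,5.6],"gripper":1},{"offset":[-0.15,-1.26,0],"rot":[0,0,11.3],"gripper":1},{"offset":[-0.16,-1.9,0],"rot":[0,0,17],"gripper":1},{"offset":[-0.1,-2.54,0],"rot":[0,0,22.8],"gripper":1},{"offset":[0.02,-3.17,0],"rot":[0,0,28.5],"gripper":1},{"offset":[0.2,-3.78,0],"rot":[0,0,34.2],"gripper":1},{"offset":[0.2,-3.78,0],"rot":[0,0,34.2],"gripper":1}]}}

```text
time_s: 21.5
position: [0.5037, -0.2341, 0.2628]
tcp_rot: [[0.974, -0.226, -0.0], [-0.226, -0.974, -0.0], [-0.0, 0.0, -1.0]]
force: [-0.9, 0.4, 0.4]
opening: 0.002
```

Run:
```python
from h import *
st();rows([1.1,1.2,1.3,1.4,1.5,1.6,1.7])
```

```text
t 21.5 xs,ys mm -102.08 -61.65 z 262.83 F [-0.85  0.37  0.43] M [-0.045 -0.05   0.019] toolz [-5.e-04 -1.e-04 -1.e+00] yaw -13.04
1.1 offset [-0.07 -0.54 -0.02] rot [0.01 0.02 5.95]
1.2 offset [-0.14 -1.17 -0.02] rot [1.000e-02 2.000e-02 1.168e+01]
1.3 offset [-0.14 -1.81 -0.02] rot [1.000e-02 2.000e-02 1.741e+01]
1.4 offset [-0.08 -2.45 -0.02] rot [2.000e-02 2.000e-02 2.314e+01]
1.5 offset [ 0.04 -3.08 -0.02] rot [2.000e-02 2.000e-02 2.887e+01]
1.6 offset [ 0.23 -3.7  -0.02] rot [2.00e-02 2.00e-02 3.46e+01]
1.7 offset [ 0.47 -4.29 -0.02] rot [2.000e-02 2.000e-02 4.032e+01]
```

Emit:
{"method": "arm_command", "body": {"targets": [{"offset":[-0.07,-0.54,0],"rot":[0,0,6],"gripper":1},{"offset":[-0.14,-1.17,0],"rot":[0,0,11.7],"gripper":1},{"offset":[-0.14,-1.81,0],"rot":[0,0,17.4],"gripper":1},{"offset":[-0.08,-2.45,0],"rot":[0,0,23.1],"gripper":1},{"offset":[0.04,-3.08,0],"rot":[0,0,28.9],"gripper":1},{"offset":[0.23,-3.7,0],"rot":[0,0,34.6],"gripper":1},{"offset":[0.47,-4.29,0],"rot":[0,0,40.3],"gripper":1}]}}

```text
time_s: 22.2
position: [0.5176, -0.1937, 0.2625]
tcp_rot: [[0.595, -0.803, -0.002], [-0.803, -0.595, 0.0], [-0.002, 0.002, -1.0]]
force: [-1.9, -0.6, 2.2]
opening: 0.002
```

Run:
```python
from h import *
st();rows([1.7,1.76,1.8,1.84,1.88,1.92,1.96])
```

```text
t 22.2 xs,ys mm -96.47 -19.37 z 262.51 F [-1.85 -0.57  2.15] M [-0.054  0.211  0.006] toolz [-2.3e-03  3.0e-04 -1.0e+00] yaw -53.46
1.7 offset [-0.01 -0.05 -0.05] rot [ 0.1   0.09 -0.09]
1.76 offset [-0.1  -0.43 -0.05] rot [0.1  0.09 3.34]
1.8 offset [-0.14 -0.68 -0.05] rot [0.1  0.09 5.64]
1.84 offset [-0.18 -0.93 -0.05] rot [0.1  0.08 7.93]
1.88 offset [-0.21 -1.19 -0.05] rot [ 0.1   0.08 10.22]
1.92 offset [-0.22 -1.45 -0.05] rot [ 0.11  0.08 12.51]
1.96 offset [-0.23 -1.7  -0.05] rot [ 0.11  0.08 14.8 ]
```

Emit:
{"method": "arm_command", "body": {"targets": [{"offset":[-0.05,-0.22,-0.05],"rot":[0,0,1.7],"gripper":1},{"offset":[-0.1,-0.43,-0.05],"rot":[0,0,3.3],"gripper":1},{"offset":[-0.14,-0.68,-0.05],"rot":[0,0,5.6],"gripper":1},{"offset":[-0.18,-0.93,-0.05],"rot":[0,0,8],"gripper":1},{"offset":[-0.18,-0.93,-0.05],"rot":[0,0,8],"gripper":1}]}}

```text
time_s: 22.7
position: [0.5243, -0.1867, 0.2628]
tcp_rot: [[0.481, -0.877, -0.001], [-0.877, -0.481, 0.001], [-0.001, 0.001, -1.0]]
force: [-0.4, -0.5, -0.7]
opening: 0.011
```

Emit:
{"method": "arm_command", "body": {"targets": [{"offset":[0,-0.12,0],"rot":[0,0,1],"gripper":1},{"offset":[0,-0.24,0],"rot":[0,0,2],"gripper":1},{"offset":[0,-0.24,0],"rot":[0,0,2],"gripper":1}]}}

```text
time_s: 23.0
position: [0.5263, -0.1854, 0.2627]
tcp_rot: [[0.449, -0.894, -0.002], [-0.894, -0.449, 0.001], [-0.002, 0.001, -1.0]]
force: [-2.0, 1.4, 1.0]
opening: 0.007
```

Run:
```python
from h import *
st();rows([1.84,1.92,1.96])
```

```text
t 23.0 xs,ys mm -89.58 -9.45 z 262.69 F [-2.02  1.38  1.01] M [ 0.251  0.28  -0.007] toolz [-0.0019  0.0011 -1.    ] yaw -63.34
1.84 offset [ 0.02  0.27 -0.03] rot [ 0.07  0.1  -1.95]
1.92 offset [-0.11 -0.23 -0.03] rot [0.07 0.1  2.63]
1.96 offset [-0.16 -0.48 -0.03] rot [0.07 0.1  4.92]
```

Step on in 1 mm pushes, watching for the stop.

Emit:
{"method": "arm_command", "body": {"targets": [{"offset":[-0.04,-0.1,0],"rot":[0,0,1],"gripper":1},{"offset":[-0.04,-0.1,0],"rot":[0,0,1],"gripper":1}]}}

```text
time_s: 23.2
position: [0.5272, -0.1847, 0.2627]
tcp_rot: [[0.433, -0.902, -0.001], [-0.902, -0.433, 0.001], [-0.001, 0.001, -1.0]]
force: [-2.4, 1.7, 0.2]
opening: 0.006
```

Emit:
{"method": "arm_command", "body": {"targets": [{"offset":[-0.04,-0.1,0],"rot":[0,0,1],"gripper":1},{"offset":[-0.04,-0.1,0],"rot":[0,0,1],"gripper":1}]}}

```text
time_s: 23.4
position: [0.5279, -0.184, 0.2627]
tcp_rot: [[0.417, -0.909, -0.002], [-0.909, -0.417, 0.0], [-0.001, 0.001, -1.0]]
force: [-2.6, 0.8, 0.7]
opening: 0.008
```

Run:
```python
from h import *
st();rows([1.88,1.92,1.96])
```

```text
t 23.4 xs,ys mm -88.31 -7.78 z 262.71 F [-2.58  0.75  0.66] M [0.268 0.371 0.079] toolz [-1.6e-03  4.0e-04 -1.0e+00] yaw -65.36
1.88 offset [ 0.01  0.22 -0.03] rot [ 0.07  0.06 -1.69]
1.92 offset [-0.06 -0.03 -0.03] rot [0.07 0.06 0.6 ]
1.96 offset [-0.12 -0.28 -0.03] rot [0.07 0.06 2.9 ]
```

Emit:
{"method": "arm_command", "body": {"targets": [{"offset":[-0.02,-0.1,0],"rot":[0,0,0],"gripper":1},{"offset":[-0.02,-0.1,0],"rot":[0,0,0],"gripper":1}]}}

```text
time_s: 23.6
position: [0.5281, -0.1839, 0.2627]
tcp_rot: [[0.418, -0.909, -0.003], [-0.909, -0.418, -0.0], [-0.001, 0.003, -1.0]]
force: [-4.6, -0.5, 2.1]
opening: 0.001
```

Emit:
{"method": "arm_command", "body": {"targets": [{"offset":[-0.02,-0.1,0],"rot":[0,0,0],"gripper":1},{"offset":[-0.02,-0.1,0],"rot":[0,0,0],"gripper":1}]}}

```text
time_s: 23.8
position: [0.5283, -0.1838, 0.2627]
tcp_rot: [[0.418, -0.909, -0.005], [-0.909, -0.418, -0.001], [-0.001, 0.005, -1.0]]
force: [-5.5, -1.4, 2.4]
opening: 0.009
```

Emit:
{"method": "arm_command", "body": {"targets": [{"offset":[-0.02,-0.1,0],"rot":[0,0,0],"gripper":1},{"offset":[-0.02,-0.1,0],"rot":[0,0,0],"gripper":1}]}}

```text
time_s: 24.0
position: [0.5285, -0.1836, 0.2627]
tcp_rot: [[0.418, -0.908, -0.007], [-0.908, -0.418, -0.002], [-0.001, 0.007, -1.0]]
force: [-8.6, -3.4, 2.7]
opening: 0.004
```

It's stopped against something firm at the predicted shut pose, at 9 N. I'll back off, rise and look.

Emit:
{"method": "arm_command", "body": {"targets": [{"offset":[0,0.5,0],"rot":[0,0,0],"gripper":1},{"offset":[0,1.5,0],"rot":[0,0,0],"gripper":1},{"offset":[0,2.5,-1],"rot":[0,0,0],"gripper":1},{"offset":[0,3,-5],"rot":[0,0,0],"gripper":1},{"offset":[0,3,-9],"rot":[0,0,0],"gripper":1},{"offset":[0,3,-12],"rot":[0,0,0],"gripper":1},{"offset":[0,3,-12],"rot":[0,0,0],"gripper":1},{"offset":[0,3,-12],"rot":[0,0,0],"gripper":1}]}}

```text
time_s: 24.8
position: [0.5033, -0.1952, 0.3841]
tcp_rot: [[0.417, -0.909, 0.002], [-0.909, -0.417, -0.001], [0.002, -0.001, -1.0]]
force: [0.2, -0.1, -0.3]
opening: 0.001
```

Run:
```python
from h import *
st()
c=cap('wrist');f=cv2.resize(c['frame'],(768,576),interpolation=cv2.INTER_CUBIC)
cv2.imwrite('pics/w7.png',f[...,::-1])
y=np.radians(-11.5);X=lambda x,y_,z:[.616+np.cos(y)*x-np.sin(y)*y_,-.194+np.sin(y)*x+np.cos(y)*y_,.177+z]
print('rim',(proj(c,[X(.032*np.cos(t),.032*np.sin(t),.070) for t in(0,1.57,3.14,4.71)])*1.5).round().tolist())
for q in(1.8,1.86,1.92):
    a=np.pi+.35-q;k=np.arctan2(-51,-35)-q
    print(q,'tip,knobtop',(proj(c,[X(-.039+.105*np.cos(a),-.048+.105*np.sin(a),.007),X(-.039+.062*np.cos(k),-.048+.062*np.sin(k),.036)])*1.5).round().tolist())
```

```text
t 24.8 xs,ys mm -110.19 -23.62 z 384.05 F [ 0.23 -0.15 -0.29] M [ 0.002  0.015 -0.045] toolz [ 0.0019 -0.0014 -1.    ] yaw -65.37
rim [[522.0, 32.0], [424.0, 46.0], [437.0, 147.0], [530.0, 133.0]]
1.8 tip,knobtop [[330.0, 116.0], [380.0, 220.0]]
1.86 tip,knobtop [[335.0, 106.0], [380.0, 213.0]]
1.92 tip,knobtop [[341.0, 97.0], [380.0, 206.0]]
```

View pics/w7.png

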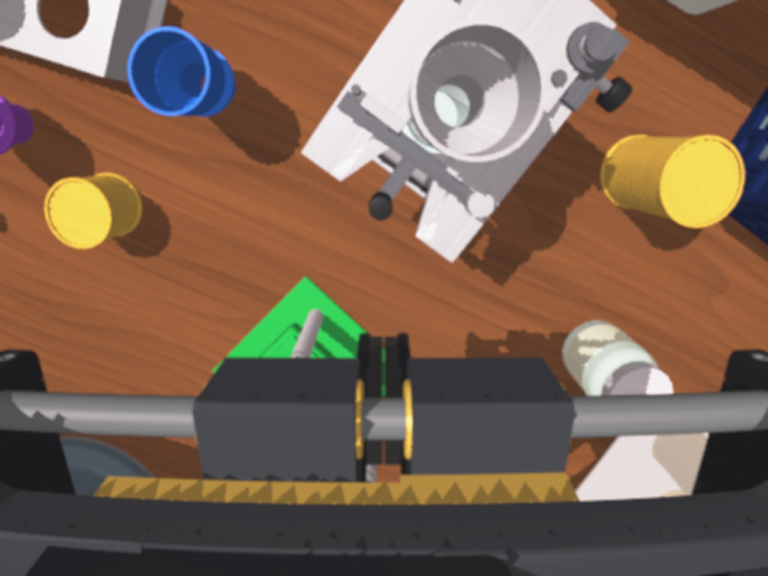

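The last view shows the keeper across the mouth. The bar end is at (345,98) against (341,97) predicted for 1.92 rad, the knob at (381,206) against (380,206), and the funnel rim centre at (476,92) against (478,90). The robot is clear, so I'm handing in.

```bash
python3 -c "
from rig import ticket
print(ticket.hand_in())"
```

```text
the job is handed in; nothing more can be done
None
```

I moved the wide funnel from the rack into the stand's slotted holder, pushed it home, swung the keeper shut and handed the job in after about 25 s. The hand-in gave no verdict.

- **Plate height:** with the funnel's collar I felt the plate top at about 0.177 m. The camera fit had said 0.179 m, so I used the felt height.
- **Seating:** the funnel slid in with almost no resistance. It stopped at the end of the slot within 0.5 mm of the seat I had measured, at about 6 N.
- **Keeper:** I pushed the knob round its arc until it met the stop at about 9 N. In the last picture the knob and bar end match fully shut (1.92 rad) to within a few pixels.
- **Final state:** the funnel's rim was within about 2 pixels of its expected home position, and the arm was clear with no force on the tool.
- **Other stock:** no unexpected contact forces showed, and the blue and yellow items in the last view looked unmoved. I did not measure the narrow funnel, the jar under the holder or the other stock again at the end.

One check disagreed: before the grasp, the funnel rims measured 4–9% too small in the wrist image. Their spacing was right, so I put it down to how I picked the edges, and the centred grip confirmed the position.

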